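# Put the sample canister away in the wide tilt-out bin

### The arm

A 6-joint arm with a two-finger parallel gripper is mounted at the origin on the work surface. World frame = base frame: x ahead of the robot, y to its left, z up, the work surface at z = 0. Lengths are in m, angles in rad, forces in N, time in s.
With the tool pointing down it reaches from about 0.375 to 0.9 m from the base axis. Payload 3.1 kg.
Tool frame: the origin (TCP) lies on the front face of the gripper's body, between the roots of the fingers; the fingertips stand 70 mm ahead of it and the grasp point (between the pads) lies 51 mm ahead of it; z points along the fingers, y is the line along which they close (so a half turn about z gives the same grasp; the last joint's range is limited). The gripper opens to 87 mm and grips with 3 to 60 N. Pads are 19 mm wide; open, the fingers measure 117 mm over their backs; the gripper's body (75 mm by 190 mm) begins 51 mm behind the grasp point.
Start: joints at [1.127, 0.527, 1.433, -0, 1.181, -0.178], TCP at [0.164, 0.603, 0.292] pointing down, gripper open.
Joint ranges: [-3.08, 3.08], [-0.75, 2.2], [0.22, 2.44], [-1.43, 4.57], [0, 2.65], [-2.85, 2.85]. Speed limits (rad/s): [2.79, 2.79, 3.14, 3.14, 3.14, 3.14].

### API

Orientations are given as a unit quaternion [x, y, z, w].
In Python, from rig import robot, cams, ticket gives the robot as it stands. The module is installed in compiled form; this text tells all that it offers.
- The arm moves only by the shell command python3 -m crank 'ROWS' [FORCE]. ROWS is JSON, a list of rows, each a list of 7 numbers: the shift along the tool's x, y, z in cm, then the turn, a rotation vector about the tool's x, y, z in rad, then the closure, from 0 (fully open) to 1 (shut). A call has 1 to 5 rows; each row shifts and turns the commanded pose from where the row before left it, along the tool's axes as they then stand; what a row does not reach is not made up. A row lasts 1/8 s, in which the tool goes at most 62.5 mm and 10.7 degrees, less where a joint would pass 70% of its speed; a pose out of reach is approached as far as the arm can. A call is refused whole if a number of a shift passes 6.25 or a number of a turn 0.188, either way. A call with a gripper value outside its range is refused whole. The fingers move at their own pace and stop on an object; FORCE is the grip in N (left out, the last holds). Time passes only in rows, so rows that do not move let the fingers close. It gives the time, the measured TCP pose, the force, the opening and the grip force at its end, in the units of the state.
- robot.get_obs(): the state, without advancing time (a new reading comes with each control period).
- cams.camera(name): name is "scene" or "top" or "wrist"; returns the picture (420x560x3 uint8, red, green, blue); there is no depth.
- cams.camera_info(name): a dict with "intrinsics" (3x3 intrinsics, pixels), "dist" ([k1, k2, p1, p2, k3] as OpenCV has them; the pictures are not rectified), "pose" (4x4, takes a point from camera to world coordinates). Camera axes: x right, y down, z forward; pixel columns grow to the right and rows downward; lengths in m; the calibration is good to about 2 mm. A picture is of the moment at which its call begins: read the wrist's pose just before it. camera_info takes no time and is no camera call; for the wrist camera it gives the pose at the moment of the call.
- ticket.hand_in(): hands the job in; it is judged then, once.
The state is a dict: "time": time; "q": joint angles; "joint_velocities": joint speeds; "joint_torque": joint torques, N m; "position": TCP position; "tool_rot": TCP orientation; "ft_force": force on the tool from outside, world axes, zero at the start; "moment": the same for the moment, N m; "grip_width": finger opening in m; "grip_force": force on a finger pad.
Only numpy, scipy, OpenCV 4.12 (cv2) and the standard library are available. Lean on these libraries where they do the work, as an engineer would, in place of code of your own. Each camera call takes 0.05 s, during which the arm holds its last target. There are 200 camera calls.

### The job

Put the sample canister away in the wider of the two tilt-out bins: tip that bin forward by its tab as far as it goes (or nearly), lower the canister into it without dropping it from a height, and push the bin back until it clicks fully home. Keep the narrow bin shut, and leave the tube rack and the glove box where they stand.

Things in the scene. Friction and masses are not known exactly. Their poses are not given: they have to be found in the camera images.
- wide_unit: Grey housing of the wide tilt-out bin, fixed to the bench: 150 mm deep (x), 199 mm wide (y), 132 mm high, open front facing the robot. Origin: on the bench straight under the bin's pivot line, at mid-width; x points from front to back (away from the robot), y along the pivot to the left, z up. Cheeks 8 mm thick, x from -5 to 145 mm, up to z = 128 mm.
- wide_roof (a point): Middle of the front edge of the wide housing's roof, on its top face: at (42, 0, 132) mm from the housing's origin. The flat roof runs from here back to x = 145 mm and does not move; before it the housing is open at the top. Shut, only 35 mm lie between roof and tab, too little for the canister to pass.
- wide_bin (a joint): Tilt of the white bin in the wide housing about its bottom front pivot: 0 = shut and clicked in; grows as its top tips towards the robot; stop at 0.80 rad. The pivot is stiff: the bin stays where it is left. Sprung balls in the cheeks click at about 0.08 rad: it snaps shut below that, is free above 0.16. Passing the click takes 5 to 9 N at the tab, moving it elsewhere about 2 N.
- wide_pivot (a point): Frame of the wide bin, turning with it: origin mid-width on the pivot, 20 mm above the bench; housing's axes when shut. In it: bin 176 mm wide (170 inside); front plate x 0 to 4, up to z 108; floor 3 thick, 120 deep; back wall 28 high; sides slope from 100 high in front to 28 at the back. Fully tipped, front plate and floor form a V open upward right above the pivot: load from above.
- wide_tab (a point): Middle of the top edge of the wide bin's grip tab, at (2, 0, 145) mm in the bin's frame: 165 mm above the bench when shut. The tab is a plate in line with the bin's front, 80 mm wide, 10 mm thick (x -3 to 7 in the bin's frame); shut, it stands 33 mm above the roof, with free space before and behind it for fingers to hook, pinch or push it from above.
- narrow_unit: The other housing with a tilt-out bin, of the same depth, height and make but only 113 mm wide; same origin and axes. Not to be used.
- narrow_bin (a joint): Tilt of the narrow bin (90 mm wide, tab 50 mm wide): 0 = shut. It must stay shut.
- canister: White sample transport canister with a grey cap, lying on the bench: 130 mm long, about 90 g. The round middle part is 82 mm long and 32 mm in diameter; the foot and the cap, 24 mm long each, are octagonal, 38 mm across flats, so it does not roll. Origin on its underside (as it lies at the start) at mid-length; x along its length to the cap, z up at the start.
- canister_mid (a point): Centre of the canister, on its axis at mid-length, 19 mm above the bench as it lies at the start.
- tube_rack: Blue rack of sample tubes standing on the bench, 90 x 180 mm, 100 mm high, not to be moved. Origin at the centre of its underside, y along the long side.
- glove_box: White and green carton of gloves, 120 x 220 mm, 70 mm high, not to be moved. Origin at the centre of its underside, y along the long side.
Not all that is in view belongs to the job. Of the things that look like the canister, take the one that is nearest to the robot's base at the start.

How it is judged:
By the outcome, as a careful person would: the job done as asked, in the order asked, and still so for the second after the job is handed in, with the robot touching nothing.
It also fails if it takes over 72 s, if anything falls off the work surface, if the arm or the gripper's body presses on something with over 40 N, if the wrist force passes 120 N, or if a joint passes its speed limit or range.

## Working session

There is one attempt and no reset: what is moved stays moved. The work goes in short steps, Python scripts to look and compute and a shell command to move; the robot and the scene stay as the last step left them, time stands still between calls to the robot, and variables do not carry over. Pictures are saved under pics/ and viewed, at most 10 in all, crops included, and the job is handed in when it is done.

```bash
mkdir -p pics
python3 - <<'E'
from rig import robot,cams
import cv2,numpy as np
for n in("scene","top"):
    cv2.imwrite(f"pics/{n}0.png",cams.camera(n)[:,:,::-1]); i=cams.camera_info(n); print(n,np.round(i["intrinsics"],1).tolist(),np.round(i["dist"],3),np.round(i["pose"],3).tolist())
o=robot.get_obs(); print(o["tool_rot"],o["time"])
E
```

```text
scene [[529.1, 0.0, 276.5], [0.0, 529.1, 215.9], [0.0, 0.0, 1.0]] [0.05 0.   0.   0.   0.  ] [[-0.875, 0.403, -0.269, 0.893], [0.484, 0.719, -0.498, 0.666], [-0.007, -0.566, -0.825, 1.267], [0.0, 0.0, 0.0, 1.0]]
top [[398.4, 0.0, 272.7], [0.0, 398.4, 208.4], [0.0, 0.0, 1.0]] [-0.035  0.     0.     0.     0.   ] [[-0.018, -0.995, 0.096, 0.406], [-1.0, 0.017, -0.018, 0.014], [0.016, -0.096, -0.995, 1.288], [0.0, 0.0, 0.0, 1.0]]
[ 1.32484580e-01  9.91184574e-01 -9.44759500e-04 -2.87973278e-04] 0.1
```

View pics/top0.png

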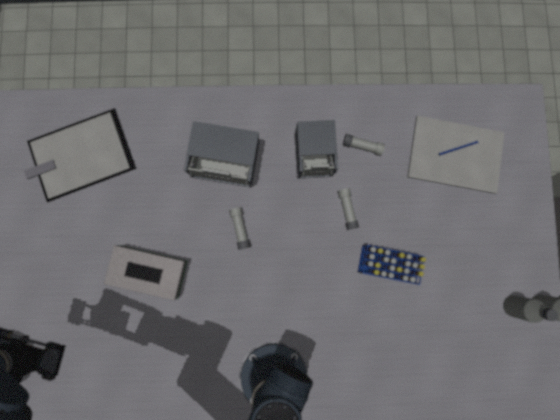

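View pics/scene0.png

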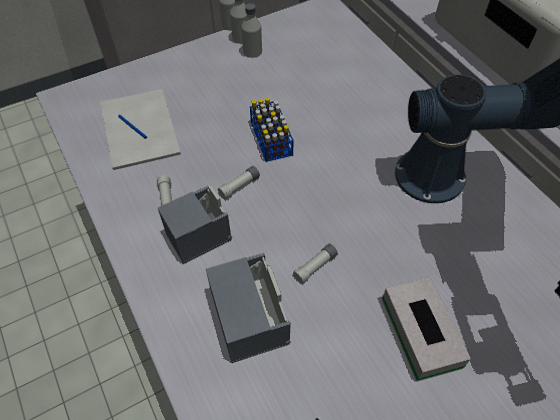

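The top view shows the wide unit near (222,153), the narrow one near (316,150), and canisters near (240,228), (348,208) and (364,145). I'll enlarge it to get precise pixels.

```bash
python3 - <<'E'
import cv2
a=cv2.imread("pics/top0.png")[112:262,175:365]; cv2.imwrite("pics/topc.png",cv2.resize(cv2.convertScaleAbs(a,alpha=1.5),None,fx=4,fy=4,interpolation=cv2.INTER_CUBIC))
E
cat > h.py <<'E'
import cv2,numpy as np
from rig import robot,cams
from scipy.spatial.transform import Rotation as R
def pix2w(name,px,z,info=None):
    i=info or cams.camera_info(name); px=np.array(px,float).reshape(-1,1,2)
    u=cv2.undistortPoints(px,i["intrinsics"],i["dist"])[:,0]; P=i["pose"]
    d=np.c_[u,np.ones(len(u))]@P[:3,:3].T
    z=np.broadcast_to(z,len(u)); return P[:3,3]+d*((z-P[2,3])/d[:,2])[:,None]
def w2pix(name,X):
    i=cams.camera_info(name); P=np.linalg.inv(i["pose"])
    return cv2.projectPoints(np.array(X,float).reshape(-1,3),cv2.Rodrigues(P[:3,:3])[0],P[:3,3],i["intrinsics"],np.array(i["dist"]))[0][:,0]
def tgt(pos,rot):
    """steps from the present pose: tool-axis shift in cm (at present orientation), rotvec"""
    o=robot.get_obs(); Rn=R.from_quat(o["tool_rot"])
    print("shift cm",np.round(100*Rn.inv().apply(np.array(pos)-o["position"]),2),"turn",np.round((Rn.inv()*rot).as_rotvec(),3),"time",o["time"])
def down(yaw): # tool z down, tool y axis at angle yaw in world
    y=np.array([np.cos(yaw),np.sin(yaw),0]); z=np.array([0,0,-1.]); x=np.cross(y,z)
    return R.from_matrix(np.c_[x,y,z])
E
```

```text
(no output)
```

View pics/topc.png

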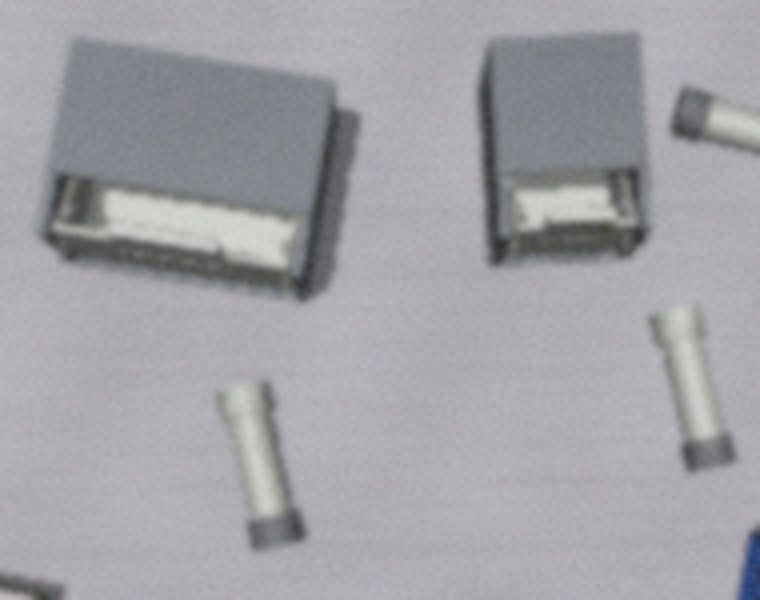

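Run:
```python
from h import *
c=lambda p:np.array(p)/4+[175-.375,112-.375]
r=pix2w("top",c([(72,38),(335,80),(318,212),(52,172)]),.132); print("roof",np.round(r,3).tolist(), [round(float(np.linalg.norm(r[i]-r[i-1])),3) for i in range(4)])
yw=np.arctan2(*(r[0]-r[1]+r[3]-r[2])[[1,0]])-np.pi/2; print("yaw",yw); 
ctr=r.mean(0); ex=np.array([np.cos(yw),np.sin(yw),0]); org=ctr-ex*.0935;org[2]=0; print("origin",org)
for e in([(243,385),(277,545)],[(678,308),(710,468)],):
    p=pix2w("top",c(e),.019); m=p.mean(0); d=p[1]-p[0]; print("can",np.round(p,3).tolist(),np.round(m,4),np.linalg.norm(d),np.arctan2(d[1],d[0]),np.linalg.norm(m[:2]))
# check scene projection of roof box and can mid
ey=np.array([-np.sin(yw),np.cos(yw),0])
print(np.round((w2pix("top",[org+ex*a+ey*b+[0,0,.132] for a,b in((.145,.0995),(.145,-.0995),(.042,-.0995),(.042,.0995))]+[org+ex*.002+ey*b+[0,0,.165] for b in(.04,-.04)])-[175,112])*4))
print(np.round(w2pix("scene",[org+ex*a+ey*b+[0,0,.132] for a,b in((.145,.0995),(.145,-.0995),(.042,-.0995),(.042,.0995))]+[org+ex*.002+ey*b+[0,0,.165] for b in(.04,-.04)])))
```

```text
roof [[0.783, 0.227, 0.132], [0.748, 0.032, 0.132], [0.648, 0.046, 0.132], [0.681, 0.241, 0.132]] [0.103, 0.198, 0.101, 0.199]
yaw -0.17253541808761796
origin [0.62273589 0.1525231  0.        ]
can [[0.532, 0.111, 0.019], [0.404, 0.085, 0.019]] [0.4683 0.0977 0.019 ] 0.13032362051587337 -2.9431085008718028 0.4783650359546025
can [[0.589, -0.24, 0.019], [0.459, -0.262, 0.019]] [ 0.524  -0.2511  0.019 ] 0.13124889712982343 -2.9797257685437666 0.5810735935472443
[[ 72.  36.]
 [336.  77.]
 [314. 212.]
 [ 48. 170.]
 [111. 227.]
 [222. 244.]]
[[228. 342.]
 [205. 268.]
 [246. 255.]
 [272. 327.]
 [280. 293.]
 [268. 264.]]
```

```bash
cat >> h.py <<'E'
YW=-.1725; O=np.array([.6227,.1525,0]); EX=np.array([np.cos(YW),np.sin(YW),0]); EY=np.array([-EX[1],EX[0],0])
def U(x,y,z): return O+EX*x+EY*y+[0,0,z]   # housing -> world
def inU():
    o=robot.get_obs(); d=np.array(o["position"])-O; print("TCP in housing mm",np.round(1e3*np.array([d@EX,d@EY,d[2]]),1),"F in housing",np.round([o["ft_force"]@EX,o["ft_force"]@EY,o["ft_force"][2]],1),"w",round(o["grip_width"],4),"t",round(o["time"],2))
E
python3 - <<'E'
from h import *
tgt(U(.022,0,.26),down(np.pi/2+YW)); inU()
E
```

```text
shift cm [-58.28 -31.17   3.18] turn [-0.002 -0.    -0.093] time 0.1
TCP in housing mm [-529.2  364.6  291.4] F in housing [-1.1  0.3 -0.2] w 0.0868 t 0.1
```

```bash
python3 -m crank '[[-4.8,-2.6,0.2,0,0,0,1],[-4.8,-2.6,0.2,0,0,0,1],[-4.8,-2.6,0.2,0,0,0,1],[-4.8,-2.6,0.2,0,0,0,1],[-4.8,-2.6,0.2,0,0,0,1]]' 20
python3 -m crank '[[-4.8,-2.6,0.2,0,0,0,1],[-4.8,-2.6,0.2,0,0,0,1],[-4.8,-2.6,0.2,0,0,0,1],[-4.8,-2.6,0.2,0,0,0,1],[-4.8,-2.6,0.2,0,0,-0.09,1]]'
python3 - <<'E'
from h import *
tgt(U(.022,0,.22),down(np.pi/2+YW)); inU()
E
```

```text
time: 0.72
position: [0.3625, 0.4132, 0.2819]
tool_rot: [0.132, 0.991, -0.0, -0.0]
ft_force: [0.1, 0.5, -0.6]
grip_width: 0.0449
grip_force: 0.0
time: 1.35
position: [0.5599, 0.2247, 0.2718]
tool_rot: [0.087, 0.996, -0.0, -0.0]
ft_force: [-0.3, 0.2, -0.7]
grip_width: 0.0016
grip_force: 0.0
shift cm [-9.64 -6.02  5.17] turn [-0.    -0.001 -0.001] time 1.35
TCP in housing mm [-74.3  60.3 271.8] F in housing [-0.4  0.2 -0.7] w 0.0016 t 1.35
```

Take a look with the wrist camera once above the tab, to check its place.

```bash
python3 -m crank '[[-4.8,-3,0,0,0,0,1],[-4.8,-3,0,0,0,0,1],[0,0,0,0,0,0,1]]'
python3 - <<'E'
from h import *
inU(); i=cams.camera_info("wrist"); a=cams.camera("wrist"); cv2.imwrite("pics/w1.png",a[:,:,::-1])
print(np.round(w2pix("wrist",[U(.007,.04,.165),U(.007,-.04,.165),U(.042,.0995,.132),U(.042,-.0995,.132)])))
E
```

```text
time: 1.72
position: [0.6461, 0.1466, 0.2716]
tool_rot: [0.09, 0.996, -0.0, 0.001]
ft_force: [0.2, -0.5, 0.5]
grip_width: 0.0004
grip_force: 0.0
TCP in housing mm [ 24.1  -1.8 271.6] F in housing [ 0.3 -0.4  0.5] w 0.0004 t 1.73
[[337. 215.]
 [222. 216.]
 [398. 242.]
 [162. 243.]]
```

View pics/w1.png

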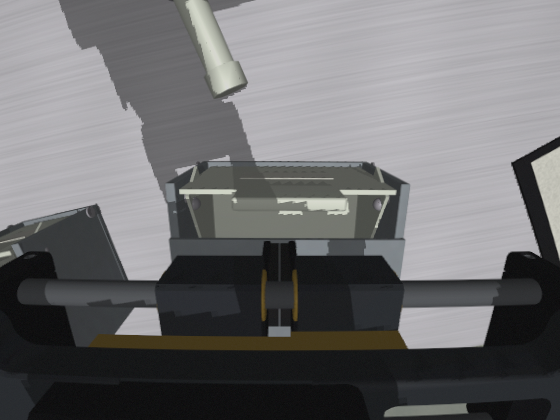

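```bash
sed -i 's/^def U/O=O+.003*EY-.001*EX\ndef U/' h.py; python3 -m crank '[[0.2,-0.4,2.8,0,0,0,1],[0,0,2.8,0,0,0,1],[2,0,0,0,0,0,1],[2,0,0.1,0,0,0,1],[2,0,0.1,0,0,0,1]]'
python3 -c "
from h import *
inU()"
```

```text
time: 2.4
position: [0.5806, 0.1583, 0.2143]
tool_rot: [0.087, 0.996, 0.0, 0.001]
ft_force: [2.2, -0.2, 0.2]
grip_width: 0.0003
grip_force: 1.0
TCP in housing mm [-41.5  -4.5 214.3] F in housing [2.2 0.2 0.2] w 0.0003 t 2.4
```

```bash
python3 -m crank '[[1.3,0.1,0.9,0,0,0,1],[1.3,0.1,0.9,0,0,0,1],[1.3,0.1,1.1,0,0,0,1],[1.0,0,0.8,0,0,0,1],[0.3,0,0,0,0,0,1]]'
python3 -c "
from h import *
inU()"
```

```text
time: 3.02
position: [0.5424, 0.1676, 0.1849]
tool_rot: [0.086, 0.996, -0.0, 0.017]
ft_force: [13.6, -11.7, 26.4]
grip_width: 0.0003
grip_force: 14.8
TCP in housing mm [-80.7  -1.9 184.9] F in housing [15.4 -9.2 26.4] w 0.0003 t 3.02
```

```bash
python3 -m crank '[[-0.6,0,-2,0,0,0,1],[0,0,-5,0,0,0,0],[0,0,-5,0,0,0,0],[0,0,0,0,0,0,0]]'
python3 - <<'E'
from h import *
inU(); cv2.imwrite("pics/w2.png",cams.camera("wrist")[:,:,::-1])
c,s=np.cos(.8),np.sin(.8)
print(np.round(w2pix("wrist",[U(2*c/1e3-.145*s,y,.02+.002*s+.145*c) for y in(.04,-.04)])))
E
```

```text
time: 3.52
position: [0.5377, 0.1688, 0.3005]
tool_rot: [0.088, 0.996, 0.001, 0.004]
ft_force: [0.5, 0.2, -0.2]
grip_width: 0.0225
grip_force: 0.0
TCP in housing mm [-85.5  -1.5 300.5] F in housing [ 0.5  0.3 -0.2] w 0.0225 t 3.52
[[325. 190.]
 [238. 190.]]
```

View pics/w2.png

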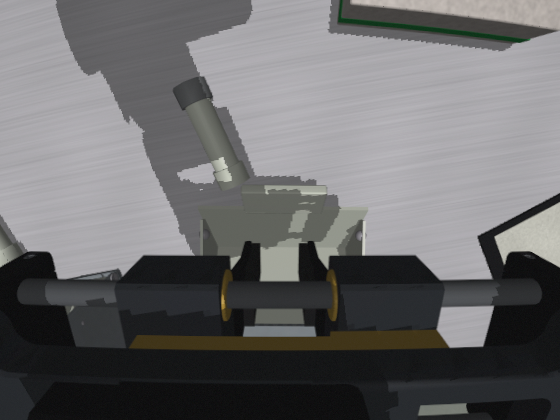

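The bin is fully tipped, its tab at (241–327,190), where predicted. The canister's cap is at (193,93) and its foot at (232,178).

Run:
```python
from h import *
p=pix2w("wrist",[(193,92),(233,178)],[.022,.022]); print(np.round(p,4), p.mean(0), np.arctan2(*(p[1]-p[0])[[1,0]]))
print(np.round(w2pix("wrist",[(.404,.085,.019),(.532,.111,.019),(.4683,.0977,.019)])))
m=np.array([.4683-.004,.0977,.0]); tgt(m+[0,0,.16],down(.1985+np.pi/2))
```

```text
[[0.4117 0.0893 0.022 ]
 [0.5192 0.1135 0.022 ]] [0.46547325 0.10136204 0.022     ] 0.2212609678625468
[[189.  86.]
 [234. 188.]
 [212. 139.]]
shift cm [ 5.88 -8.25 13.79] turn [ 0.001  0.002 -0.374] time 3.575
```

```bash
python3 -m crank '[[2.9,-4.1,1,0,0,-0.185,0],[3.6,-3.5,3,0,0,-0.185,0],[0,0,5,0,0,0,0],[0,0,3,0,0,0,0],[0,0,0,0,0,0,0]]'
python3 - <<'E'
from h import *
tgt([.4643,.099,.084],down(.205+np.pi/2)); inU()
E
```

```text
time: 4.2
position: [0.4619, 0.0976, 0.174]
tool_rot: [-0.097, 0.995, 0.001, -0.005]
ft_force: [-0.2, 0.3, 0.9]
grip_width: 0.0766
grip_force: 0.0
shift cm [-0.35  0.07  8.99] turn [ 0.002 -0.01  -0.011] time 4.2
TCP in housing mm [-148.   -84.7  174. ] F in housing [-0.2  0.3  0.9] w 0.0766 t 4.2
```

```bash
python3 -m crank '[[-0.2,0.1,4,0,0,-0.01,0],[0,0,3,0,0,0,0],[0,0,2,0,0,0,0],[0,0,0,0,0,0,0],[0,0,0,0,0,0,0.3]]' 15
python3 -m crank '[[0,0,0,0,0,0,0.8],[0,0,0,0,0,0,0.8],[0,0,0,0,0,0,0.8],[0,0,0,0,0,0,0.8]]' 15
```

```text
time: 4.82
position: [0.4672, 0.099, 0.088]
tool_rot: [-0.102, 0.995, -0.0, 0.001]
ft_force: [0.4, 0.2, 0.8]
grip_width: 0.0824
grip_force: 0.0
time: 5.32
position: [0.4669, 0.0989, 0.0874]
tool_rot: [-0.102, 0.995, -0.0, 0.0]
ft_force: [-0.4, -0.1, 0.5]
grip_width: 0.0451
grip_force: 0.0
```

```bash
python3 -m crank '[[0,0,0.4,0,0,0,0.5],[0,0,0,0,0,0,0.8],[0,0,0,0,0,0,0.8],[0,0,0,0,0,0,0.8],[0,0,0,0,0,0,0.8]]' 15
```

```text
time: 5.95
position: [0.4668, 0.0989, 0.0832]
tool_rot: [-0.102, 0.995, 0.0, -0.0]
ft_force: [-0.3, -0.8, -1.1]
grip_width: 0.0316
grip_force: 15.0
```

```bash
python3 -m crank '[[1,0,-1,0,0,0,0.9],[3,0,-1,0,0,0,0.9],[0,0,-5,0,0,0,0.9],[0,0,-6,0,0,0,0.9],[0,0,-3,0,0,0,0.9]]'
python3 - <<'E'
from h import *
tgt(U(0,0,.22),down(YW)); inU()
E
```

```text
time: 6.58
position: [0.4273, 0.0907, 0.2464]
tool_rot: [-0.102, 0.995, -0.0, 0.002]
ft_force: [0.7, 0.1, -1.7]
grip_width: 0.0315
grip_force: 15.0
shift cm [-20.39   2.41   2.71] turn [0.003 0.003 1.948] time 6.575
TCP in housing mm [-180.9  -97.4  246.4] F in housing [ 0.7  0.3 -1.7] w 0.0315 t 6.58
```

```bash
python3 -m crank '[[0,0,0,0,0,0.186,0.9],[0,0,0,0,0,0.186,0.9],[0,0,0,0,0,0.186,0.9],[0,0,0,0,0,0.186,0.9],[0,0,0,0,0,0.186,0.9]]'
python3 -m crank '[[0,0,0,0,0,0.186,0.9],[0,0,0,0,0,0.186,0.9],[0,0,0,0,0,0.186,0.9],[0,0,0,0,0,0.186,0.9],[0,0,0,0,0,0.186,0.9]]'
python3 -m crank '[[0,0,0,0,0,0.09,0.9],[0,0,0,0,0,0,0.9]]'
python3 - <<'E'
from h import *
tgt(U(0,0,.22),down(YW)); inU()
E
```

```text
time: 7.2
position: [0.4263, 0.0907, 0.2436]
tool_rot: [0.358, 0.934, -0.0, -0.0]
ft_force: [0.6, -0.5, 0.1]
grip_width: 0.0315
grip_force: 15.0
time: 7.82
position: [0.4263, 0.0907, 0.2435]
tool_rot: [0.739, 0.674, -0.0, -0.0]
ft_force: [-0.4, -0.0, -1.4]
grip_width: 0.0314
grip_force: 15.0
time: 8.07
position: [0.4266, 0.0907, 0.2435]
tool_rot: [0.766, 0.643, -0.0, -0.0]
ft_force: [-0.6, -0.4, -1.1]
grip_width: 0.0315
grip_force: 15.0
shift cm [ 9.78 18.15  2.34] turn [-0.001  0.    -0.001] time 8.075
TCP in housing mm [-181.6  -97.5  243.5] F in housing [-0.6 -0.5 -1.1] w 0.0315 t 8.07
```

```bash
python3 -m crank '[[2.4,4.5,0,0,0,0,0.9],[2.4,4.5,0,0,0,0,0.9],[2.4,4.5,0,0,0,0,0.9],[2.5,4.6,0,0,0,0,0.9],[0,0,0,0,0,0,0.9]]'
python3 - <<'E'
from h import *
tgt(U(0,0,.14),down(YW)); inU(); cv2.imwrite("pics/w3.png",cams.camera("wrist")[:,:,::-1]); cv2.imwrite("pics/s3.png",cv2.resize(cams.camera("scene")[160:400,120:440,::-1],None,fx=2.5,fy=2.5))
E
```

```text
time: 8.7
position: [0.6258, 0.1555, 0.2431]
tool_rot: [0.765, 0.643, 0.002, 0.001]
ft_force: [-0.6, -0.9, -1.3]
grip_width: 0.0317
grip_force: 15.0
shift cm [-0.06 -0.39 10.31] turn [ 0.004 -0.001 -0.   ] time 8.7
TCP in housing mm [  3.6   0.4 243.1] F in housing [-0.5 -1.  -1.3] w 0.0317 t 8.7
```

View pics/w3.png

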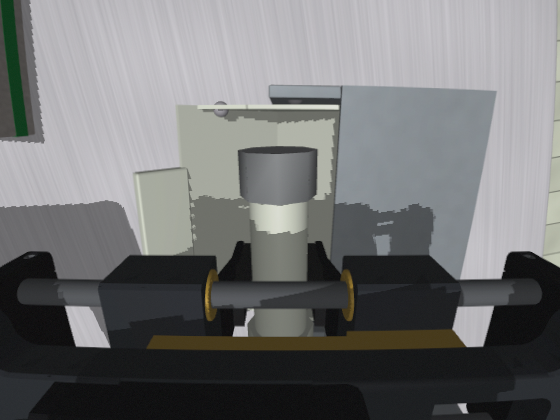

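View pics/s3.png

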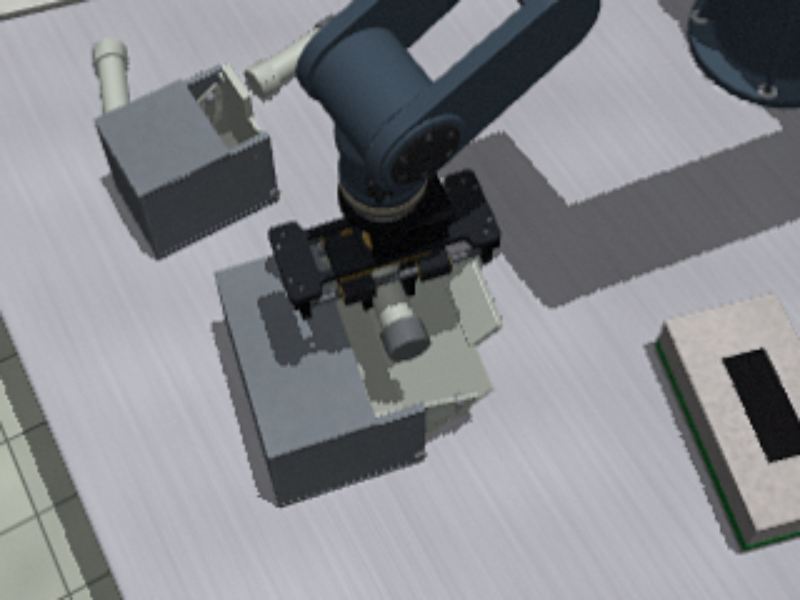

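The canister is over the V with its cap at (278,175) and its axis along the bin. Next I lower it, watching the force.

```bash
python3 -m crank '[[0,-0.3,4,0,0,0,0.9],[0,0,3,0,0,0,0.9],[0,0,1.5,0,0,0,0.9],[0,0,0.8,0,0,0,0.9],[0,0,0,0,0,0,0.9]]'
python3 -c "
from h import *
inU()"
```

```text
time: 9.43
position: [0.6198, 0.1551, 0.1506]
tool_rot: [0.766, 0.643, 0.0, 0.0]
ft_force: [0.6, -0.1, -0.5]
grip_width: 0.0313
grip_force: 15.0
TCP in housing mm [ -2.3  -0.9 150.6] F in housing [ 0.6 -0.  -0.5] w 0.0313 t 9.43
```

```bash
python3 -m crank '[[0,0,0.5,0,0,0,0.9],[0,0,0.4,0,0,0,0.9],[0,0,0.2,0,0,0,0.9],[0,0,0,0,0,0,0.9]]'
python3 -c "
from h import *
inU()"
```

```text
time: 9.93
position: [0.6198, 0.1553, 0.1391]
tool_rot: [0.766, 0.643, -0.0, -0.0]
ft_force: [0.0, 0.2, -0.8]
grip_width: 0.0314
grip_force: 15.0
TCP in housing mm [ -2.3  -0.7 139.1] F in housing [ 0.   0.2 -0.8] w 0.0314 t 9.93
```

```bash
python3 -m crank '[[0,0,0.3,0,0,0,0.9],[0,0,0,0,0,0,0.9],[0,0,0,0,0,0,0.52],[0,0,0,0,0,0,0.52],[0,0,0,0,0,0,0.52]]'
python3 -m crank '[[0,0,-1,0,0,0,0.52],[0,0,-4,0,0,0,0.52],[0,0,-6,0,0,0,0.52],[0,0,0,0,0,0,0.52]]'
python3 - <<'E'
from h import *
inU(); cv2.imwrite("pics/w4.png",cams.camera("wrist")[:,:,::-1])
tgt(U(-.14,0,.25),down(np.pi/2+YW))
E
```

```text
time: 10.55
position: [0.62, 0.1553, 0.1364]
tool_rot: [0.766, 0.643, 0.0, 0.0]
ft_force: [-0.1, 0.5, 0.6]
grip_width: 0.0412
grip_force: 0.0
time: 11.05
position: [0.6232, 0.1556, 0.2529]
tool_rot: [0.766, 0.643, 0.005, 0.004]
ft_force: [0.4, -0.1, 0.9]
grip_width: 0.0419
grip_force: 0.0
TCP in housing mm [9.000e-01 2.000e-01 2.529e+02] F in housing [ 0.5 -0.1  0.9] w 0.0419 t 11.05
shift cm [ -0.   -13.91  -0.1 ] turn [ 0.007  0.004 -1.573] time 11.1
```

View pics/w4.png

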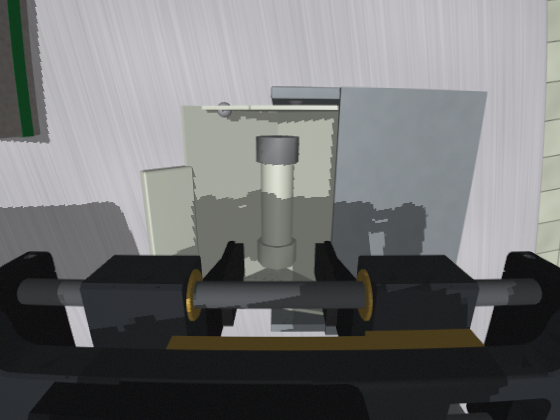

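The canister lies in the V, cap at (277,150). I now push the tab home from the front, fingers closed.

```bash
python3 -m crank '[[0,-4.6,0,0,0,0,1],[0,-4.6,0,0,0,0,1],[0,-4.6,0,0,0,0,1],[0,0,0,0,0,0,1],[0,0,0,0,0,0,1]]' 20
python3 -c "
from h import *
inU()"
```

```text
time: 11.72
position: [0.4844, 0.1793, 0.2459]
tool_rot: [0.766, 0.643, 0.0, 0.0]
ft_force: [-0.6, -0.3, -0.1]
grip_width: 0.0032
grip_force: 0.0
TCP in housing mm [-139.9   -0.3  245.9] F in housing [-0.5 -0.4 -0.1] w 0.0032 t 11.72
```

```bash
python3 -m crank '[[0,0,4,0,0,0,1],[0,0,3.7,0,0,0,1],[0,1,0,0,0,0,1],[0,1.2,0,0,0,0,1],[0,1,0,0,0,0,1]]'
python3 -m crank '[[0,1.2,-0.8,0,0,0,1],[0,1.2,-0.8,0,0,0,1],[0,1.2,-0.6,0,0,0,1],[0,1.2,-0.6,0,0,0,1],[0,1,-0.6,0,0,0,1]]'
python3 -c "
from h import *
inU()"
```

```text
time: 12.35
position: [0.5128, 0.1743, 0.1705]
tool_rot: [0.767, 0.642, -0.003, -0.004]
ft_force: [-18.5, 7.4, 16.9]
grip_width: 0.0003
grip_force: 14.2
time: 12.98
position: [0.5731, 0.1634, 0.2085]
tool_rot: [0.766, 0.643, 0.001, 0.001]
ft_force: [-3.6, -2.6, 6.5]
grip_width: 0.0003
grip_force: 8.2
TCP in housing mm [-49.7  -0.8 208.5] F in housing [-3.1 -3.2  6.5] w 0.0003 t 12.97
```

```bash
python3 -m crank '[[0,0.9,-0.3,0,0,0,1],[0,0.9,-0.2,0,0,0,1],[0,0.7,0,0,0,0,1],[0,0.6,0,0,0,0,1],[0,0.3,0,0,0,0,1]]'
python3 -c "
from h import *
inU()"
```

```text
time: 13.6
position: [0.6069, 0.1577, 0.2088]
tool_rot: [0.766, 0.643, 0.001, 0.0]
ft_force: [-0.5, 1.0, 1.0]
grip_width: 0.0005
grip_force: 0.4
TCP in housing mm [-15.4  -0.6 208.8] F in housing [-0.7  0.9  1. ] w 0.0005 t 13.6
```

```bash
python3 -m crank '[[0,0.2,0,0,0,0,1],[0,0.2,0,0,0,0,1],[0,0.2,0,0,0,0,1],[0,0,0,0,0,0,1]]'
python3 -c "
from h import *
inU()"
```

```text
time: 14.1
position: [0.6103, 0.1569, 0.208]
tool_rot: [0.766, 0.643, -0.002, -0.002]
ft_force: [-5.2, 1.7, 3.5]
grip_width: 0.0005
grip_force: 2.8
TCP in housing mm [-12.   -0.8 208. ] F in housing [-5.4  0.8  3.5] w 0.0005 t 14.1
```

```bash
python3 -m crank '[[0,0.3,0,0,0,0,1],[0,0,0,0,0,0,1]]'
python3 -m crank '[[0,-2,0,0,0,0,1],[0,-4,0,0,0,0,1],[0,-2,-5,0,0,0,1],[0,-2,-5,0,0,0,1],[0,0,0,0,0,0,1]]'
python3 - <<'E'
from h import *
inU(); cv2.imwrite("pics/w5.png",cams.camera("wrist")[:,:,::-1])
print(np.round(w2pix("wrist",[U(.002,.04,.165),U(.002,-.04,.165),U(.042,0,.132)])))
E
```

```text
time: 14.35
position: [0.6107, 0.1569, 0.208]
tool_rot: [0.766, 0.643, -0.004, -0.004]
ft_force: [-10.4, 1.9, 7.7]
grip_width: 0.0003
grip_force: 5.9
time: 14.98
position: [0.5178, 0.1742, 0.3125]
tool_rot: [0.766, 0.643, 0.004, 0.003]
ft_force: [0.4, -0.8, -0.7]
grip_width: 0.0004
grip_force: 0.0
TCP in housing mm [-106.1    0.4  312.5] F in housing [ 0.6 -0.7 -0.7] w 0.0004 t 14.97
[[412. 170.]
 [401. 259.]
 [433. 206.]]
```

View pics/w5.png

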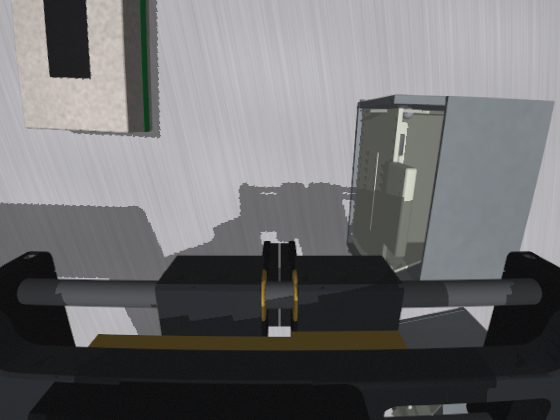

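The tab's top edge is at (409,168), within 3 px of where a shut bin should be. It also stood firm against a 10 N push, so the bin is home.

```bash
python3 -c "
from rig import ticket
print(ticket.hand_in())"
```

```text
the job is handed in; nothing more can be done
None
```

I put the canister in the wide bin and pushed the bin shut, then handed the job in at about 15 s; the canister dropped about 20 mm on release, because the gripper body could go no lower over the roof.

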